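# Pin the hamper lid's hinge and press the lid shut

## Task

One hinge of the little laundry hamper's lid has lost its pin and droops. Draw the hinge pin out of its holder, thread it from the robot's side through the hamper's knuckle and on through the lid's knuckle until its grip sits fully home against the hamper's knuckle, and only then swing the lid over and press it shut past its catch. Leave the pin in its hinge, and do not shove the spring clamp in front of the hamper or the saucer about.

Things in the scene. Friction and masses are not known exactly. Their poses are not given: they have to be found in the camera images.
- pin: Loose grey plastic hinge pin, 45 g: square grip 24 x 24 x 45 mm, then a round shaft 12 mm in diameter, 62 mm long, on the grip's centre line; its last 12 mm taper to 4 mm. Origin on the axis where shaft meets grip; x axis towards the tip (grip x = -45..0, shaft 0..62 mm). It starts level in the holder, axis 24 mm above the shelf, the grip and 8 mm of shaft inside, 54 mm of shaft sticking out.
- pin_mid (a point): Point on the pin's axis 27 mm from pin towards the tip; with the pin home it lies in the middle of the lid's knuckle. The grip cannot be reached in the holder: pull the pin straight out by its shaft, lay it down (the square grip lies flat) and take it again by the grip.
- holder: White plastic holder, fixed: a sleeve 65 mm long (x), 46 mm wide (60 mm at its foot), 50 mm high, closed at the back, open at its +x end; floor 12 mm thick, opening 36 mm wide and 33 mm high. Origin under its centre on the shelf; mouth 32.5 mm along its +x axis.
- hamper: White hamper, fixed: open box 190 (x) x 220 (y) x 150 mm high, origin under its centre on the shelf. Lid hinge axis along its x at y = +125, z = 155 mm. The far hinge (+x) has its pin; the near one (-x) has two knuckles, 28 x 28 mm, 18 mm long, with 15 mm holes along x: the hamper's from x = -128 to -110, the lid's from -110 to -92 mm. The upright lid panel spans x = -95..95, z = 175..395 mm.
- hinge_mouth (a point): Centre of the hole in the outer face (towards the robot) of the hamper's near knuckle, 155 mm above the shelf; its axes are the hamper's. The pin goes in along +x; home, pin lies here.
- lid_hole (a point): Centre of the hole of the lid's knuckle, half way along it. Its axes turn with the lid. At the start it hangs 2 to 4 mm below the hamper's hole; it stays where it is put and gives under about 2 to 4 N, so that the pin's taper lifts it.
- lid_edge (a point): Middle of the lid's free edge, on its upper face (the outer one when it stands open), 240 mm from the hinge axis; the panel is 190 mm wide, 8 mm thick. Shut, this point is over the hamper's -y wall, 163 mm above the shelf. A catch tongue 50 mm wide sticks out 19 mm beyond the edge.
- lid (a joint): Lid angle, rad: 0 = shut, 1.57 = upright. 0.25 kg, soft-closing. It starts near upright, held by friction; pushed towards the hamper's -y below about 1.2 rad it sinks by itself in about 3 s and rests on the catch at about 0.07 rad. About 8 to 12 N downward near the middle of the free edge presses it past the catch to 0, where it stays.
- clamp_a: Steel spring clamp with black tips lying flat on the shelf, about 100 x 60 x 20 mm, loose; to be left alone. Origin under its centre.
- saucer: White ceramic saucer, 144 mm across, 18 mm high, loose; to be left alone. Origin under its centre.

How it is judged:
By the outcome, as a careful person would: the job done as asked, in the order asked, and still so for the second after the job is handed in, with the robot touching nothing.
It also fails if it takes over 72 s, if anything falls off the work surface, if the arm or the gripper's body presses on something with over 40 N, if the wrist force passes 120 N, or if a joint passes its speed limit or range.

## Robot

A 6-joint arm with a two-finger parallel gripper is mounted at the origin on the work surface. World frame = base frame: x ahead of the robot, y to its left, z up, the work surface at z = 0. Lengths are in mm, angles in rad, forces in N, time in s.
With the tool pointing down it reaches from about 375 to 975 mm from the base axis. Payload 3.8 kg.
Tool frame: the origin (TCP) lies on the centre line of the jaws, within the pads' length; the fingertips stand 8 mm ahead of it and the grasp point (between the pads) lies 11 mm behind it; z points along the fingers, y is the line along which they close (so a half turn about z gives the same grasp; the last joint's range is limited). The gripper opens to 85 mm and grips with 20 to 120 N. Pads are 22 mm wide; open, the fingers measure 114 mm over their backs; the gripper's body (76 mm by 85 mm) begins 54 mm behind the grasp point. The pads swing forward as they close: fully open they stand 13 mm farther back than shut.
Start: joints at [1.226, 0.264, 1.604, -0, 1.274, -0.037], TCP at [204.498, 643.272, 239.28] pointing down, gripper open.
Joint ranges: [-2.63, 2.63], [-0.94, 2.18], [0.31, 2.57], [-1.31, 4.45], [0, 2.66], [-2.55, 2.55]. Speed limits (rad/s): [2.57, 2.57, 3.14, 3.14, 3.14, 3.14].

## Interface

Orientations are given as a rotation vector (axis times angle).
In Python, from rig import movep, move_straight, movej, move_gripper, pause, solve_ik, get_obs, grab_frame, camera_params, Unreachable, close_job, find_in, cut_out, pinpoint gives the robot as it stands. Calls block until the motion is done:
- movep(position, orientation): joint-space move of the TCP to a pose.
- move_straight(position, attitude=None, feed=150, max_force=None): straight line of the TCP; attitude=None keeps the orientation; feed is the mean speed in mm/s. With max_force (N) it stops when the force on the tool has changed by that much, and returns True; else False.
- movej(angles): joint-space move.
- move_gripper(opening, grasp_force=None): finger opening in mm; grasp_force is the grip in N (None keeps the last); returns when the fingers have stopped.
- pause(seconds).
- solve_ik(position, orientation): joint angles nearest the present ones, or None.
- get_obs(): the state.
- grab_frame(name): name is "scene" or "top" or "wrist"; returns (picture, depth): 384x512x3 uint8, red, green, blue; 384x512 float32, mm along the optical axis (not along the pixel's ray), 0 where there is no reading.
- camera_params(name): a dict with "K" (3x3 intrinsics, pixels), "eye" and "rotation" of the camera in the world; the wrist camera has in their place "T_tool_cam" (4x4, takes a point from camera to tool coordinates, whose origin is the TCP and whose axes are the flange's). Camera axes: x right, y down, z forward; pixel columns grow to the right and rows downward; lengths in mm; the calibration is good to about 2 mm. A picture is of the moment at which its call begins: read the wrist's pose just before it. camera_params takes no time and is no camera call.
A pose or a line that the arm cannot do raises Unreachable and nothing moves.
- close_job(): hands the job in; it is judged then, once.
Trained networks look in the newest picture that a camera, given by its name, has taken for a name from the list of things; names that differ only in an ending like _2 or _b are one class to them, and where a whole thing is asked for, a point or a joint stands for the part that bears it (a point fixed in the world has none). Each returns a list of dicts, best first, with "score" (0 to 1); they miss things now and then, are a little off and sometimes report something else, mostly with a low value. They report only what shows in the picture. A call takes as long as a camera call.
- find_in(thing, camera): "point" ([x, y, z] in mm, in world coordinates, good to about 4 mm: the middle of the surface that is visible of it).
- cut_out(thing, camera): "mask" (384x512 bool, what is visible of it).
- pinpoint(thing, camera): "point" ([x, y, z] in mm, in world coordinates, good to about 4 mm: a listed point, or the origin of a listed thing).
The state is a dict: "clock": time; "joints": joint angles; "qvel": joint speeds; "joint_efforts": joint torques, N m; "position": TCP position; "tcp_rot": TCP orientation; "wrist_force": force on the tool from outside, world axes, zero at the start; "wrist_torque": the same for the moment, N m; "gripper_width": finger opening in mm; "finger_force": force on a finger pad.
Only numpy, scipy, OpenCV 4.12 (cv2) and the standard library are available. Lean on these libraries where they do the work, as an engineer would, in place of code of your own. Each camera call takes 0.05 s, during which the arm holds its last target. There are 200 camera calls.

## Working session

There is one attempt and no reset: what is moved stays moved. The work goes in short steps, each a Python script; the robot and the scene stay as the last script left them, time stands still between calls to the robot, and variables do not carry over. Pictures are saved under pics/ and viewed, at most 11 in all, crops included, and the job is handed in when it is done.

```bash
ls; mkdir -p pics
python3 - <<'E'
from rig import *
import cv2,numpy as np
ims=[]
for c in("scene","top"):
    im,d=grab_frame(c); ims.append(im[:,:,::-1]); p=camera_params(c); print(c,p["eye"],np.round(p["rotation"],3).tolist(),np.round(p["K"],1).tolist())
    for t in("pin","pin_mid","holder","hamper","hinge_mouth","lid_hole","lid_edge","clamp_a","saucer"):
        print(t,[(np.round(r["point"],0).tolist(),round(r["score"],2)) for r in pinpoint(t,c)[:2]])
cv2.imwrite("pics/a.png",ims[0]);cv2.imwrite("pics/b.png",ims[1])
print(get_obs())
E
```

```text
pics
scene [ 562.73325729 -543.53861618 1283.14238819] [-2.703, 0.029, 0.006] [[456.8, 0.0, 256.2], [0.0, 456.8, 193.8], [0.0, 0.0, 1.0]]
pin [([529.0, -281.0, 20.0], 0.58)]
pin_mid [([429.0, -67.0, -3.0], 0.72), ([551.0, -292.0, 24.0], 0.64)]
holder [([499.0, -269.0, -3.0], 0.64)]
hamper [([645.0, 41.0, -2.0], 0.75)]
hinge_mouth [([519.0, 167.0, 157.0], 0.97)]
lid_hole [([555.0, 171.0, 157.0], 0.72), ([527.0, -282.0, 23.0], 0.23)]
lid_edge [([648.0, 138.0, 396.0], 0.87)]
clamp_a [([431.0, -68.0, -4.0], 0.7)]
saucer [([448.0, 375.0, -0.0], 0.73)]
top [ 502.80748773   34.29391814 1178.06535308] [-2.228, 2.179, -0.072] [[475.1, 0.0, 258.8], [0.0, 475.1, 192.7], [0.0, 0.0, 1.0]]
pin [([526.0, -283.0, 23.0], 0.49)]
pin_mid [([550.0, -296.0, 29.0], 0.5)]
holder [([499.0, -268.0, 2.0], 0.78)]
hamper [([647.0, 43.0, -3.0], 0.9)]
hinge_mouth []
lid_hole [([552.0, 168.0, 153.0], 0.72)]
lid_edge [([644.0, 138.0, 394.0], 0.65)]
clamp_a [([428.0, -63.0, 3.0], 0.87)]
saucer [([452.0, 374.0, 1.0], 0.61)]
{'clock': 1.0, 'joints': array([ 1.22614450e+00,  2.63890430e-01,  1.60398859e+00, -2.93156977e-05,
        1.27370259e+00, -3.69430615e-02]), 'qvel': array([-0.00032443, -0.00069667, -0.00059329,  0.00081563,  0.00097307,
       -0.00089502]), 'joint_efforts': array([ 6.36659734e-04, -5.15100539e+01, -3.67725456e+01, -1.21034041e-04,
        1.05964282e-03, -3.02322417e-05]), 'position': array([204.47956643, 643.28259292, 239.29234911]), 'tcp_rot': array([4.81425289e-01, 3.10445615e+00, 8.68838909e-06]), 'wrist_force': array([ 0.67084642, -0.90443844, -0.04074513]), 'wrist_torque': array([-0.03784255, -0.00615369,  0.01509179]), 'finger_force': 0.0, 'gripper_width': 85.4449136080483}
```

View pics/a.png

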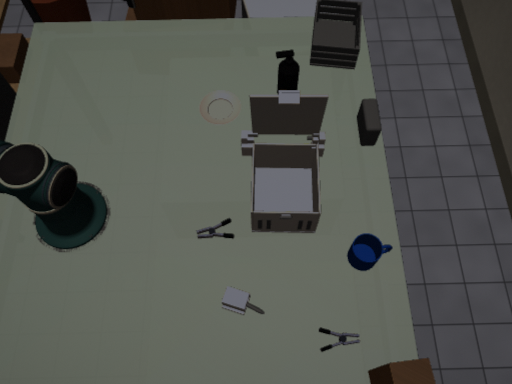

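View pics/b.png

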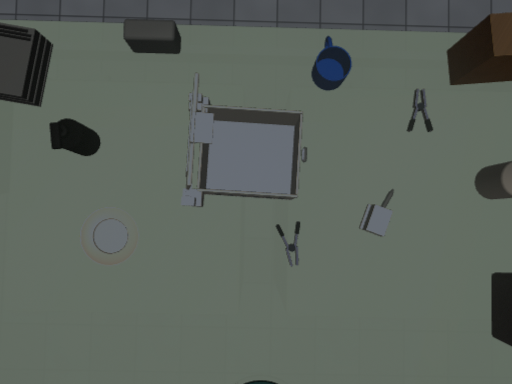

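The pictures show the holder at scene pixel (236,298) with the pin sticking out towards (262,312). The near knuckles are at (247,142), and the lid is upright and leaning slightly over the hamper. This agrees with the networks' points. Next, closer looks with the wrist camera.

```bash
cat > h.py <<'E'
from rig import *
import numpy as np, cv2
from scipy.spatial.transform import Rotation as R
def down(yaw, tilt=0):
    "tool z down, tool x at world angle yaw (rad)"
    return (R.from_euler('z',yaw)*R.from_euler('x',np.pi)).as_rotvec()
def best(p,yaws):
    "reachable yaw with the last joint nearest middle"
    o=[(abs(q[5]),y) for y in yaws for q in [solve_ik(p,down(y))] if q is not None]
    print(np.round(o,2).tolist()); return min(o)[1]
def wrist(name=None):
    o=get_obs(); im,d=grab_frame("wrist"); p=camera_params("wrist")
    T=np.eye(4);T[:3,:3]=R.from_rotvec(o["tcp_rot"]).as_matrix();T[:3,3]=o["position"]
    T=T@np.array(p["T_tool_cam"])
    if name: cv2.imwrite(name,im[:,:,::-1])
    return im,d,T,np.array(p["K"])
def cloud(d,T,K):
    v,u=np.mgrid[:d.shape[0],:d.shape[1]]
    P=np.dstack([(u-K[0,2])/K[0,0]*d,(v-K[1,2])/K[1,1]*d,d])
    W=P@T[:3,:3].T+T[:3,3]; W[d<=0]=np.nan
    return W
E
python3 - <<'E'
from h import *
print(np.round(camera_params("wrist")["T_tool_cam"],3).tolist())
p=[440,165,350]
y=best(p,[0,np.pi]); 
movep(p,down(y)); print(get_obs()["clock"])
im,d,T,K=wrist("pics/c.png"); print(K[0,0]); np.savez("c.npz",im=im,d=d,T=T,K=K)
for t in("hinge_mouth","lid_hole","hamper"): print(t,[(np.round(r["point"],1).tolist(),round(r["score"],2)) for r in pinpoint(t,"wrist")[:2]])
E
```

```text
[[0.0, -0.954, -0.299, 76.434], [1.0, 0.0, 0.001, -0.381], [-0.001, -0.299, 0.954, -135.307], [0.0, 0.0, 0.0, 1.0]]
[[1.88, 0.0], [1.27, 3.14]]
2.9667
328.0996729352646
hinge_mouth [([520.1, 172.0, 156.8], 0.92), ([447.9, 377.9, -0.8], 0.68)]
lid_hole [([552.7, 167.6, 151.1], 0.71)]
hamper [([647.6, 40.1, 0.7], 0.82)]
```

View pics/c.png

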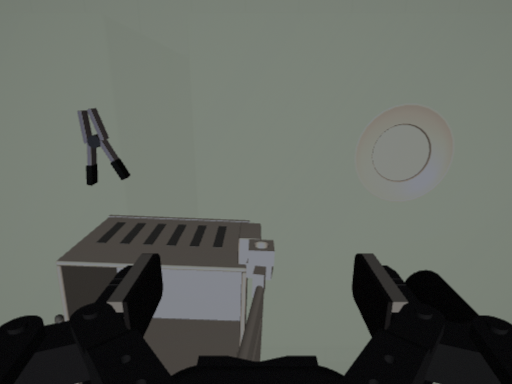

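The wrist view shows the knuckle pair at about (260,255), with the hole just visible at (262,245). Now I'll measure the knuckle faces and hamper rim from the depth.

Run:
```python
from h import *
z=np.load("c.npz"); W=cloud(z["d"],z["T"],z["K"])
r=W[225:300,225:290].reshape(-1,3); 
m=(abs(r[:,2]-169)<5)&(r[:,0]<560)&(r[:,0]>510); t=r[m]
print("knuckle top",m.sum(),np.round(t.min(0),1),np.round(t.max(0),1),np.median(t[:,2]))
for a in range(516,560,4):
    s=t[(t[:,0]>=a)&(t[:,0]<a+4)]
    if len(s): print(a,len(s),np.round([s[:,1].min(),s[:,1].max(),np.median(s[:,2])],1))
f=r[(r[:,2]>143)&(r[:,2]<164)&(r[:,0]<530)&(r[:,0]>510)]
print("front",len(f),np.round(np.median(f,0),1),np.round(f.min(0),1),np.round(f.max(0),1))
# hamper rim, near wall outer edge: z~150
g=W.reshape(-1,3); g=g[(abs(g[:,2]-150)<3)&(g[:,0]<570)&(g[:,0]>530)&(g[:,1]<140)]
xs=[];ys=[]
for b in range(-60,140,10):
    s=g[(g[:,1]>=b)&(g[:,1]<b+10)]
    if len(s)>3: xs.append(s[:,0].min());ys.append(b+5)
print(np.round(xs,1),ys,np.polyfit(ys,xs,1), g[:,1].min(), np.median(g[:,2]))
cv2.imwrite("pics/d.png",cv2.resize(z["im"][225:300,215:315,::-1],None,fx=6,fy=6,interpolation=cv2.INTER_CUBIC))
```

```text
knuckle top 669 [523.1 152.2 164. ] [559.9 182.7 173.9] 169.31314065786665
520 32 [155.8 180.3 167.7]
524 119 [155.9 182.7 169.4]
528 86 [155.8 182.6 169.9]
532 88 [155.8 182.6 169.7]
536 84 [154.7 182.7 169.7]
540 77 [153.4 181.6 169.8]
544 59 [153.4 180.9 167.1]
548 44 [153.4 179.7 166.7]
552 39 [152.2 179.7 166.3]
556 41 [152.2 179.7 167.3]
front 203 [524.3 168.8 150. ] [522.9 155.3 143. ] [530.  183.3 164. ]
[546.6 547.1 547.9 547.9 548.8 549.1 549.6 549.9 550.5 551.7 552.2 552.3
 552.7 553.1 553.8 554.3 554.1 555.1] [-55, -45, -35, -25, -15, -5, 5, 15, 25, 55, 65, 75, 85, 95, 105, 115, 125, 135] [4.27127155e-02 5.49213025e+02] -67.05966474238764 149.9125174407373
```

View pics/d.png

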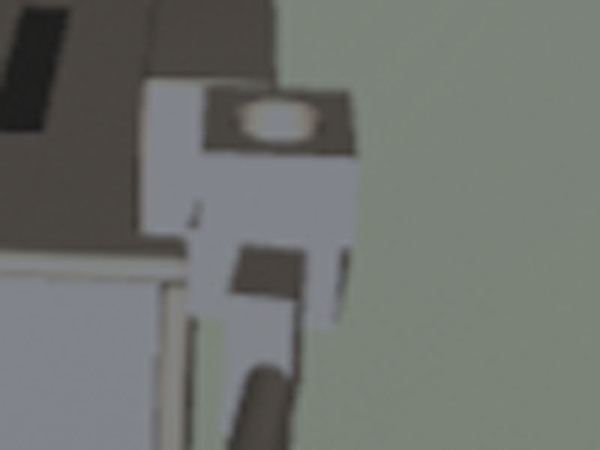

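The second crop confirms the outer hole face, with the lid's knuckle drooping behind it. The hinge mouth comes out at about (523.4, 169.3, 155), with the hamper yawed about -0.043 rad. Next, the pin.

Run:
```python
from h import *
a=np.radians(-27); p=np.array([535,-286,250.])
y=best(p,[a,a+np.pi]); 
p[:2]-=20*np.array([np.cos(y),np.sin(y)])
movep(p,down(y)); print(get_obs()["clock"],y)
im,d,T,K=wrist("pics/e.png"); np.savez("e.npz",im=im,d=d,T=T,K=K)
W=cloud(d,T,K)
for t in("pin","holder","pin_mid"): print(t,[(np.round(r["point"],1).tolist(),round(r["score"],2)) for r in pinpoint(t,"wrist")[:2]])
for t in("pin","holder"):
    c=cut_out(t,"wrist")
    if not c: print("no",t); continue
    M=c[0]["mask"]&np.isfinite(W[...,0]); P=W[M]; 
    if t=="pin": P=P[(P[:,2]>12)&(P[:,2]<36)]
    else: P=P[abs(P[:,2]-50)<3]
    print(t,len(P),np.median(P[:,2]),P[:,2].max())
    (cx,cy),s,an=cv2.minAreaRect(P[:,:2].astype(np.float32)); print(cx,cy,s,an)
    if t=="pin":
        vx,vy,x0,y0=cv2.fitLine(P[:,:2].astype(np.float32),cv2.DIST_HUBER,0,.01,.01).ravel(); print("line",vx,vy,np.degrees(np.arctan2(vy,vx)),x0,y0)
        q=(P[:,:2]-[x0,y0])@[vx,vy]; print(q.min(),q.max())
```

```text
[[1.51, -0.47], [1.63, 2.67]]
5.525 -0.47123889803846897
pin [([525.3, -283.4, 24.1], 0.88)]
holder [([501.6, -276.1, 2.1], 0.64)]
pin_mid [([550.2, -292.5, 23.3], 0.66)]
pin 542 29.454436987696937 32.101168540240906
554.2484130859375 -297.2231140136719 (11.89976978302002, 57.02671813964844) 62.92523956298828
line 0.87538683 -0.48342314 -28.909212 554.23846 -297.09
-28.616028977093457 28.61822974646503
holder 2550 50.520823610739996 52.95183996741588
502.51434326171875 -271.5428466796875 (45.952728271484375, 64.91510009765625) 70.81573486328125
```

View pics/e.png

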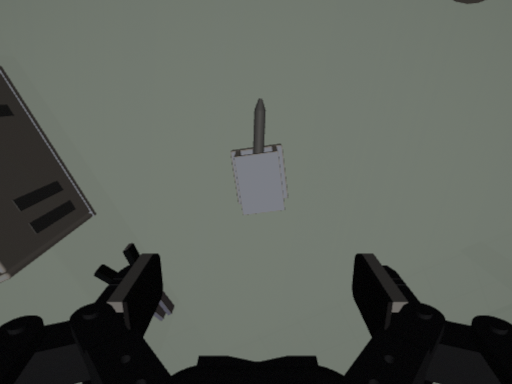

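Run:
```python
from h import *
a=np.radians(-28); y=a+np.pi
h=np.array([np.cos(np.radians(-19.2)),np.sin(np.radians(-19.2))])
g=np.array([556.5,-298.3])
move_gripper(45)
movep([*g,90],down(y)); move_straight([*g,24],feed=120,max_force=15)
print(get_obs()["position"],get_obs()["clock"])
move_gripper(0,50); o=get_obs(); print(o["gripper_width"],o["finger_force"],o["wrist_force"])
move_straight([*g,26],feed=40)
e=g+80*h
print("stop",move_straight([*e,26],feed=80,max_force=25))
o=get_obs(); print(o["position"],o["gripper_width"],o["wrist_force"],o["clock"])
```

```text
[ 556.82084761 -298.50256184   24.23928729] 9.6333
9.678362226697942 48.75956475734711 [ 1.22480996 -0.61657687  2.66007763]
stop False
[ 631.45857171 -324.33837354   25.72308748] 9.836550385268177 [ 0.98748847  0.61472334 -0.18309286] 11.4333
```

Run:
```python
from h import *
o=get_obs(); p=o["position"]; a=np.radians(-28); y=a+np.pi
print(move_straight([p[0],p[1],12.3],feed=40,max_force=4)); print(get_obs()["position"])
move_gripper(40)
q=p[:2]-45*np.array([np.cos(a),np.sin(a)])
# retreat up and stand so the camera (behind) sees the pin
move_straight([p[0],p[1],90],feed=250); c=p[:2]-15*np.array([np.cos(a),np.sin(a)])
movep([*c,190],down(y))
im,d,T,K=wrist("pics/f.png"); np.savez("f.npz",im=im,d=d,T=T,K=K); W=cloud(d,T,K)
print(get_obs()["clock"])
for t in("pin","pin_mid"): print(t,[(np.round(r["point"],1).tolist(),round(r["score"],2)) for r in pinpoint(t,"wrist")[:2]])
c=cut_out("pin","wrist"); M=c[0]["mask"]&np.isfinite(W[...,0]); P=W[M]
print(len(P),P[:,2].min(),P[:,2].max())
G=P[abs(P[:,2]-24)<3.0]; print(len(G),np.median(G[:,2]),cv2.minAreaRect(G[:,:2].astype(np.float32)))
Q=P[(P[:,2]>5)]; print(cv2.minAreaRect(Q[:,:2].astype(np.float32)))
```

```text
True
[ 631.35520066 -324.37360302   12.24967817]
13.2167
pin [([596.9, -306.7, 10.4], 0.77)]
pin_mid [([625.3, -319.5, 12.8], 0.84)]
1881 13.812583054522577 27.01098850059452
1268 24.63996166837012 ((577.854736328125, -296.3625793457031), (23.20368194580078, 43.969482421875), 61.171226501464844)
((603.9150390625, -310.7063903808594), (23.20368194580078, 104.75141906738281), 61.171226501464844)
```

View pics/f.png

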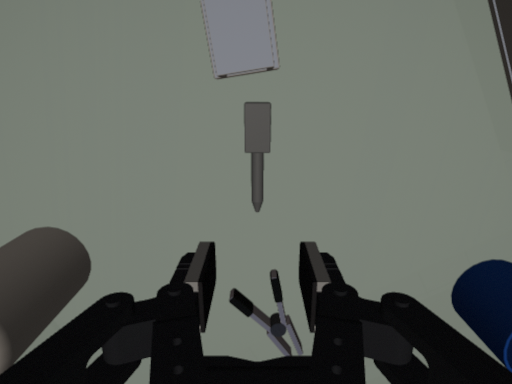

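The pin lies flat, grip at (258,127) and tip at (257,208), with yaw -28.8° and the grip centre at (577.9, -296.4). Next I'll regrasp it by the grip and bring it to the hinge.

Run:
```python
from h import *
a=np.radians(-28.83); y=a+np.pi; u=np.array([np.cos(a),np.sin(a)])
g=np.array([577.9,-296.4])-2.5*u
movep([*g,70],down(y)); move_straight([*g,12],feed=100,max_force=15)
move_gripper(0,70); o=get_obs(); print(o["position"],o["gripper_width"],o["finger_force"],o["clock"]); zg=o["position"][2]
move_straight([*o["position"][:2],210],feed=250)
b=-0.043; v=np.array([np.cos(b),np.sin(b)]); m=np.array([523.4,169.3]); D=down(b+np.pi)
movep([430,-20,220],D)
t=m-(25+62+8)*v
movep([*t,143+zg],D); pause(.2)
o=get_obs(); print(o["position"],o["gripper_width"],o["clock"],o["wrist_force"])
im,d,T,K=wrist("pics/g.png"); np.savez("g.npz",im=im,d=d,T=T,K=K,zg=zg); W=cloud(d,T,K)
for t in("pin","hinge_mouth","lid_hole","pin_mid"): print(t,[(np.round(r["point"],1).tolist(),round(r["score"],2)) for r in pinpoint(t,"wrist")[:2]])
# pin shaft and knuckle sections
for x in list(range(475,518,5))+[526,532,538,545,550]:
    P=W[(abs(W[...,0]-x)<2)&(abs(W[...,1]-170)<25)&(W[...,2]>150)&(W[...,2]<178)]
    if len(P): print(x,len(P),np.round([P[:,1].min(),P[:,1].max(),P[:,2].max(),np.median(P[:,2])],1))
```

```text
[ 576.66781201 -295.71486223   13.24204162] 22.77215752804412 70.91649770736694 14.9667
[429.42668423 172.22750017 156.96205138] 22.863339375049485 18.125 [-1.05575943  0.59645377 -0.48818897]
pin [([454.7, 169.4, 155.8], 0.61)]
hinge_mouth []
lid_hole []
pin_mid [([479.2, 172.0, 157.9], 0.76)]
475 152 [163.8 175.4 163.7 161.7]
480 69 [164.  175.3 162.8 160.9]
```

View pics/g.png

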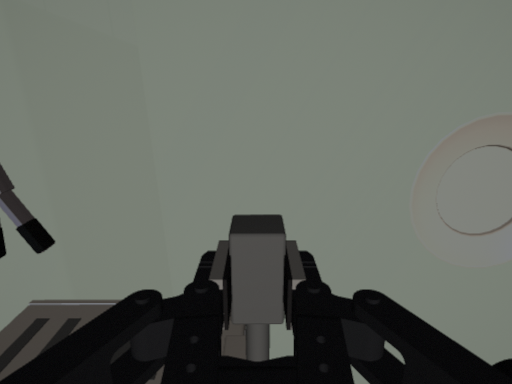

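Run:
```python
from h import *
for i in range(3):
    o=get_obs(); print(o["clock"],o["position"],o["tcp_rot"],np.abs(o["qvel"]).max()); pause(.1)
b=-0.043;v=np.array([np.cos(b),np.sin(b)]);t=np.array([523.4,169.3])-95*v
print(t,down(b+np.pi))
move_straight([*t,156.24],feed=50); pause(.2); o=get_obs(); print(o["position"],o["clock"],o["wrist_force"])
im,d=grab_frame("scene"); cv2.imwrite("pics/h.png",cv2.resize(im[110:180,200:300,::-1],None,fx=7,fy=7,interpolation=cv2.INTER_CUBIC))
```

```text
18.375 [428.74589261 172.90341623 156.52729944] [6.90667092e-02 3.14029696e+00 2.15681691e-04] 0.006072819573340972
18.475 [428.57223701 173.15890012 156.368983  ] [6.82323227e-02 3.14060667e+00 1.03964497e-04] 0.005450114781554589
18.575 [428.48485347 173.29805193 156.26923923] [ 6.77122948e-02  3.14079948e+00 -2.60777598e-06] 0.004848066454830154
[428.48781397 173.38374126] [6.75390385e-02 3.14086658e+00 1.92322610e-16]
[428.47418585 173.42270779 156.23946224] 19.125 [-0.02669207 -0.81668478 -0.59252119]
```

View pics/h.png

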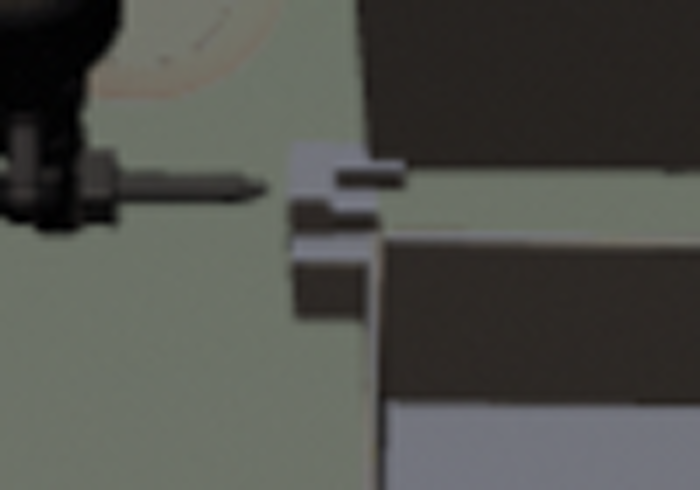

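The pin stands level in front of the knuckle and roughly in line with it, tip at (268,187) and knuckle at (300,187) in the crop. I'll insert in stages while watching the force.

```bash
cat >> h.py <<'E'
B=-0.043; V=np.array([np.cos(B),np.sin(B)]); MO=np.array([523.4,169.3])
def at(s,dy=0,dz=0,feed=30,mf=None):
    "pin origin at s mm before(-)/at(0) the mouth"
    p=MO+(s-25)*V+dy*np.array([-V[1],V[0]])
    r=move_straight([*p,156.24+dz],feed=feed,max_force=mf); pause(.15)
    o=get_obs(); q=o["position"][:2]-MO
    print("s",s,r,"along %.1f lat %.2f z %.2f"%(q@V+25,q@[-V[1],V[0]],o["position"][2]),"F",np.round(o["wrist_force"],1),"T",np.round(o["wrist_torque"],2),round(o["clock"],1))
    return r,o
E
python3 - <<'E'
from h import *
for s in (-56,-50,-44):
    r,o=at(s,mf=10)
    if r: break
E
```

```text
s -56 False along -56.2 lat -0.04 z 156.14 F [ 0.  -0.3  0.2] T [-0.06  0.05  0.01] 19.9
s -50 False along -50.1 lat -0.03 z 156.18 F [ 1.2  0.6 -0.2] T [ 0.04 -0.    0.03] 20.4
s -44 False along -44.1 lat -0.02 z 156.17 F [ 0.7 -0.4 -0.6] T [-0.01  0.02  0.01] 20.9
```

Run:
```python
from h import *
for s in (-38,-32,-26,-18,-10,-4):
    r,o=at(s,mf=15)
    if r: break
```

```text
s -38 False along -38.1 lat -0.03 z 156.18 F [-0.1 -0.2 -0.3] T [-0.04  0.06  0.03] 21.4
s -32 False along -32.1 lat -0.02 z 156.09 F [-0.4  0.8 -1.9] T [-0.    0.11 -0.01] 21.9
s -26 False along -25.8 lat -0.02 z 156.12 F [ 1.5  0.2 -3.4] T [0.06 0.07 0.01] 22.4
s -18 False along -17.6 lat 0.05 z 156.39 F [ 1.4 -0.2 -4.5] T [0.05 0.03 0.05] 23.0
s -10 False along -9.5 lat 0.05 z 156.36 F [ 1.2  1.1 -2.6] T [ 0.07 -0.04 -0.01] 23.6
s -4 False along -3.6 lat 0.01 z 156.33 F [ 1.2  0.7 -4.3] T [ 0.06 -0.08  0.03] 24.1
```

Run:
```python
from h import *
r,o=at(6,feed=15,mf=14)
r or print("no contact")
im,d=grab_frame("scene"); cv2.imwrite("pics/i.png",cv2.resize(im[110:180,200:300,::-1],None,fx=7,fy=7,interpolation=cv2.INTER_CUBIC))
```

```text
s 6 True along 1.1 lat -0.15 z 155.08 F [ 0.4 -0.4  3.1] T [ 0.05 -0.28  0.03] 24.8
```

View pics/i.png

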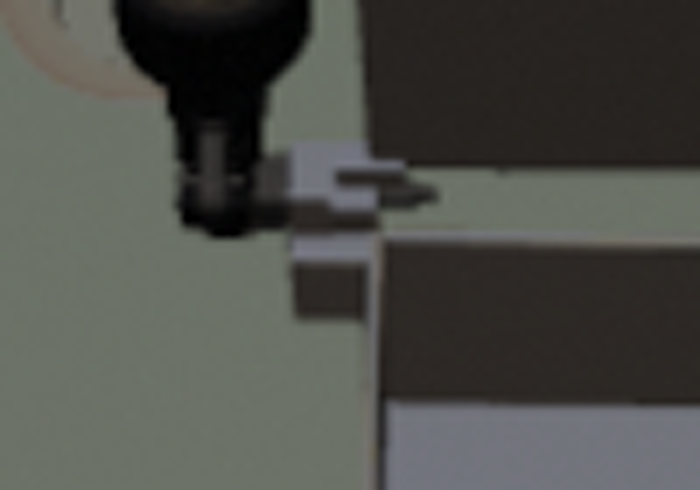

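Run:
```python
from h import *
at(-0.5,dz=-.2,feed=20)
r,o=at(8,dz=-.2,feed=12,mf=25)
r,o=at(8,dz=-.2,feed=12,mf=25)
```

```text
s -0.5 False along -1.0 lat -0.15 z 155.58 F [ 0.4  0.1 -0.8] T [-0.02 -0.03 -0.05] 25.2
s 8 False along 1.7 lat -0.15 z 155.39 F [-19.    0.8  11.3] T [ 0.14  2.77 -0.05] 26.2
s 8 False along 1.7 lat -0.13 z 155.40 F [-19.6   0.7  12.8] T [ 0.16  2.78 -0.01] 26.6
```

Run:
```python
from h import *
at(1.0,dz=-.2,feed=20)
move_gripper(48); o=get_obs(); p=o["position"]; print(o["wrist_force"])
move_straight([p[0],p[1],270],feed=200)
movep([430,172,300],down(B+np.pi)); pause(.15)
im,d,T,K=wrist("pics/j.png"); W=cloud(d,T,K); print(get_obs()["clock"])
cv2.imwrite("pics/j.png",cv2.resize(im[180:330,180:340,::-1],None,fx=4,fy=4,interpolation=cv2.INTER_CUBIC))
for t in("pin","hinge_mouth"): print(t,[(np.round(r["point"],1).tolist(),round(r["score"],2)) for r in pinpoint(t,"wrist")[:2]])
P=W[(abs(W[...,1]-170)<8)&(abs(W[...,2]-167)<4)]; h,e=np.histogram(P[:,0],np.arange(470,570,4))
for a,b in zip(e,h):
    s=P[(P[:,0]>=a)&(P[:,0]<a+4)]
    if b: print(a,b,round(float(np.median(s[:,2])),1),end="; ")
```

```text
s 1.0 False along 1.4 lat -0.02 z 156.14 F [ 0.5  0.6 -0.4] T [-0.02  0.01  0.03] 27.3
[ 0.30074875  0.25785373 -0.03063583]
28.975
pin [([522.5, 165.6, 150.9], 0.95)]
hinge_mouth [([522.6, 169.9, 156.7], 0.65)]
474 9 164.5; 478 71 164.5; 482 70 164.8; 486 69 165.0; 490 71 165.0; 494 76 165.3; 498 65 165.3; 502 70 165.4; 506 68 165.5; 510 68 165.7; 514 67 165.8; 518 68 166.0; 522 98 167.9; 526 64 169.7; 530 63 169.6; 534 60 169.8; 538 63 169.9; 542 48 169.2; 546 17 169.0; 550 14 169.6; 554 14 169.0; 558 8 169.3;
```

View pics/j.png

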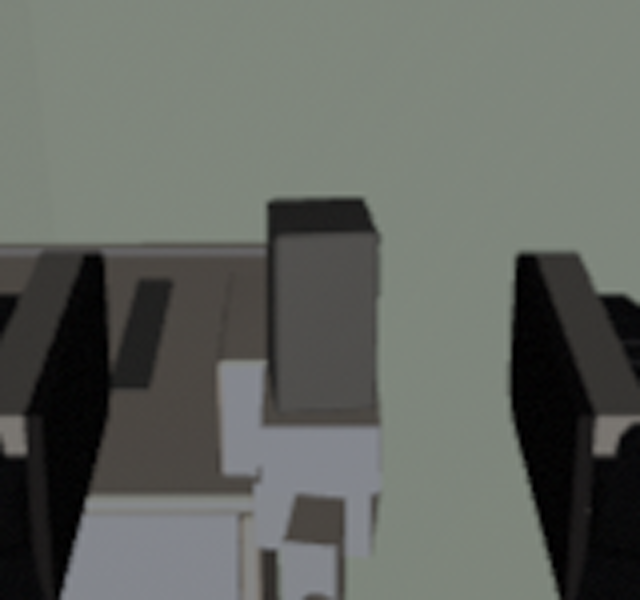

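The grip sits against the knuckle (crop rows 235-410 are the grip, the knuckle starts at about 405). I'll push its back end to make sure it is home, then swing the lid.

Run:
```python
from h import *
D=down(B+np.pi)
move_gripper(0)
p=MO-70*V; q=MO-48*V
movep([*p,200],D); move_straight([*p,161],feed=200)
print(move_straight([*q,161],feed=25,max_force=12)); o=get_obs(); print(o["position"],o["wrist_force"],o["clock"])
pp=o["position"]; move_straight([pp[0]-15,pp[1],161],feed=100); move_straight([pp[0]-15,pp[1],300],feed=300)
print(get_obs()["clock"])
for p in ([646,230,470],[646,215,372],[646,100,350],[641,-65,300],[641,-65,165]): print(np.round(solve_ik(p,down(np.pi/2)),2))
```

```text
True
[467.072392   171.27705972 160.13318703] [-0.45058156 -0.29811516 -0.44474679] 31.0833
31.9917
[ 0.31  0.24  1.22 -0.    1.68  0.31]
[ 0.28  0.23  1.41 -0.    1.5   0.28]
[ 0.12  0.18  1.51 -0.    1.46  0.12]
[-0.14  0.18  1.6  -0.    1.37 -0.14]
[-0.14  0.26  1.75 -0.    1.13 -0.14]
```

Run:
```python
from h import *
D=down(np.pi/2)
movep([450,240,480],D); movep([646,235,470],D)
move_straight([646,215,372],feed=200)
print(move_straight([646,100,350],feed=60,max_force=25)); o=get_obs(); print(o["position"],o["wrist_force"],o["clock"])
pause(.3)
move_straight([646,100,420],feed=200); movep([641,-65,330],D); pause(1.0)
print(get_obs()["clock"])
for c in ("scene",):
    im,d=grab_frame(c); cv2.imwrite("pics/k.png",im[:,:,::-1])
    for t in("lid_edge","pin","lid"):
        try: print(t,[(np.round(r["point"],1).tolist(),round(r["score"],2)) for r in pinpoint(t,c)[:2]])
        except Exception as e: print(e)
```

```text
False
[646.02471344 100.28877489 350.06312062] [0.62205497 0.58918784 0.37529982] 37.0167
39.5917
lid_edge [([641.4, -74.7, 179.8], 0.68), ([520.9, 166.3, 155.8], 0.21)]
pin [([526.2, 169.0, 152.6], 0.69), ([520.9, 168.4, 152.6], 0.35)]
it knows: clamp, hamper, hinge_mouth, holder, lid_edge, lid_hole, pin, pin_mid, saucer
```

View pics/k.png

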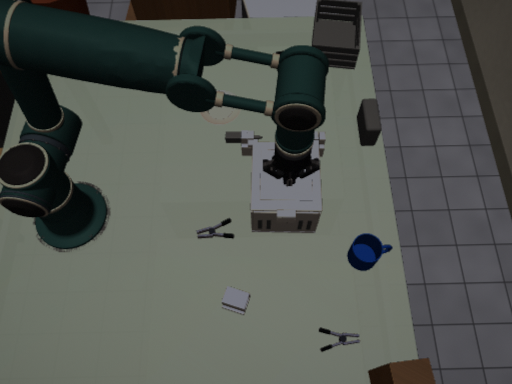

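The lid now rests on its catch, with its edge at z≈180 as expected at 0.07 rad. The pin is still in the hinge at about (243,137). Now I'll press the lid shut.

Run:
```python
from h import *
move_straight([641,-65,200],feed=200); pause(.3)
print(move_straight([641,-65,160],feed=25,max_force=22)); o=get_obs(); print(o["position"],o["wrist_force"],o["clock"])
pause(.2); print(get_obs()["position"],get_obs()["wrist_force"])
move_straight([641,-65,330],feed=200); movep([430,-60,330],down(np.pi/2)); pause(.3)
im,d=grab_frame("top"); p=camera_params("top"); T=np.eye(4);T[:3,:3]=R.from_rotvec(p["rotation"]).as_matrix();T[:3,3]=p["eye"]
W=cloud(d,T,np.array(p["K"]))
for y in (-60,0,60,110):
    P=W[(abs(W[...,0]-660)<25)&(abs(W[...,1]-y)<6)]; print(y,np.round(np.nanmedian(P[:,2]),1))
for t in("lid_edge","pin","clamp_a","saucer"): print(t,[(np.round(r["point"],1).tolist(),round(r["score"],2)) for r in pinpoint(t,"top")[:2]])
print(get_obs()["clock"])
```

```text
False
[641.54605033 -65.18610154 161.07226934] [-0.92525673 -0.93635603  5.54347185] 42.5917
[641.51997541 -65.21287563 161.07025837] [-1.86544927 -0.96968267  6.106749  ]
-60 162.2
0 164.6
60 164.6
110 164.9
lid_edge [([640.4, -75.9, 160.9], 0.83)]
pin [([521.9, 168.3, 155.3], 0.76)]
clamp_a [([427.6, -65.9, 3.7], 0.53)]
saucer [([454.1, 374.8, -1.7], 0.71)]
45.1917
```

```bash
python3 -c "
from rig import *
print(close_job())"
```

```text
the job is handed in; nothing more can be done
None
```

The job is handed in after about 45 s on the robot's clock: the pin is home in the hinge, the lid was then swung over and pressed shut past its catch (lid measured flat at about 163 mm), and the clamp and saucer are still in place.

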